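# Rock the stuck locating block out of its dock

## Robot

A 6-joint arm with a two-finger parallel gripper is mounted at the origin on the work surface. World frame = base frame: x ahead of the robot, y to its left, z up, the work surface at z = 0. Lengths are in m, angles in rad, forces in N, time in s.
With the tool pointing down it reaches from about 0.375 to 0.9 m from the base axis. Payload 3.1 kg.
Tool frame: the origin (TCP) lies at the centre of the arm's flange, where the gripper is bolted on; the fingertips stand robot.tip_extent ahead of it and the grasp point (between the pads) lies 164 mm ahead of it (robot.tip_extent is the distance from the TCP to the fingertips, in m); z points along the fingers, y is the line along which they close (so a half turn about z gives the same grasp; the last joint's range is limited). The gripper opens to 87 mm and grips with 3 to 60 N. Pads are 19 mm wide; open, the fingers measure 117 mm over their backs; the gripper's body (75 mm by 190 mm) begins 51 mm behind the grasp point.
Start: joints at [-1.369, 0.527, 1.433, -0, 1.181, -0.178], TCP at [0.232, -0.58, 0.405] pointing down, gripper open.
Joint ranges: [-3.08, 3.08], [-0.75, 2.2], [0.22, 2.44], [-1.43, 4.57], [0, 2.65], [-2.85, 2.85]. Speed limits (rad/s): [2.79, 2.79, 3.14, 3.14, 3.14, 3.14].

## Interface

Orientations are given as a unit quaternion [x, y, z, w].
In Python, from rig import get_obs, camera, hand_in, cut_out, robot gives the robot as it stands.
- The arm moves only by the tool step_arm, never from a script. Its argument "rows" is a list of rows, each a list of 6 numbers: the shift along the world's x, y, z in m, then the turn, a rotation vector about the world's x, y, z in degrees. A call has 1 to 12 rows; each row shifts and turns the commanded pose from where the row before left it; what a row does not reach is not made up. A row lasts 1/8 s, in which the tool goes at most 62.5 mm and 10.7 degrees, less where a joint would pass 70% of its speed; a pose out of reach is approached as far as the arm can. A call is refused whole if a number of a shift passes 0.0625 or a number of a turn 10.7, either way. A call with a gripper value outside its range is refused whole. "jaw" is the finger opening in m, from 0 to 0.087, set as the call begins (left out, the last holds). The fingers move at their own pace and stop on an object; "squeeze" is the grip in N (left out, the last holds). Time passes only in rows, so rows that do not move let the fingers close. It gives the time, the measured TCP pose, the force, the opening and the grip force at its end, in the units of the state.
- get_obs(): the state, without advancing time (a new reading comes with each control period).
- camera(name): name is "scene" or "top" or "wrist"; returns a dict with "pixels" (400x640x3 uint8, blue, green, red), "depth" (400x640 float32, m along the optical axis (not along the pixel's ray), 0 where there is no reading), "fov_y" (degrees; the focal length in pixels is half the picture's height over the tangent of half this angle, whatever the lens; pixels are square), "cx", "cy" (the principal point, pixels), "k1" (the pictures are not rectified: a ray, as slopes to the right and down, at radius r is drawn at 1 + k1 r^2 times it, then the intrinsics apply), "extrinsics" (4x4, takes a point from camera to world coordinates); the wrist camera has in their place "mount" (4x4, takes a point from camera to tool coordinates, whose origin is the TCP and whose axes are the flange's). Camera axes: x right, y up, looking along -z (the intrinsics and any distortion apply to the point x, -y, -z); pixel columns grow to the right and rows downward; lengths in m; the calibration is good to about 2 mm. A picture is of the moment at which its call begins: read the wrist's pose just before it.
- hand_in(): hands the job in; it is judged then, once.
Trained networks look in the newest picture that a camera, given by its name, has taken for a name from the list of things; names that differ only in an ending like _2 or _b are one class to them, and where a whole thing is asked for, a point or a joint stands for the part that bears it (a point fixed in the world has none). Each returns a list of dicts, best first, with "confidence" (0 to 1); they miss things now and then, are a little off and sometimes report something else, mostly with a low value. They report only what shows in the picture. A call takes as long as a camera call.
- cut_out(label, camera): "region" (400x640 bool, what is visible of it) and "extent" ([centre column, centre row, width, height] in pixels, round what is visible of it).
The state is a dict: "time": time; "q": joint angles; "joint_velocities": joint speeds; "joint_torque": joint torques, N m; "position": TCP position; "tool_rot": TCP orientation; "ft_force": force on the tool from outside, world axes, zero at the start; "moment": the same for the moment, N m; "grip_width": finger opening in m; "grip_force": force on a finger pad.
Only numpy, scipy, OpenCV 4.12 (cv2) and the standard library are available. Lean on these libraries where they do the work, as an engineer would, in place of code of your own. Each camera call takes 0.05 s, during which the arm holds its last target. There are 200 camera calls.

## Task

The two-legged locating block is stuck tight in the dock under the bench magnifier. Swing the magnifier to your left until its arm stands square (a quarter turn) to the dock, then grip the block and work it free by rocking it from side to side in its slots, first its left end up, then its right end, and so on until it is free, never yanking so hard that the dock's sprung nest is pulled up off its base. Finish still holding the block upright and still, straight above its slots with its feet a couple of centimetres clear of the nest; leave the magnifier square and the other things on the bench where they are.

Things in the scene. Friction and masses are not known exactly. Their poses are not given: they have to be found in the camera images.
- dock: Fixed steel base plate, 18 mm thick, carrying the nest and the magnifier. Origin on the bench surface under the middle of the nest; x runs along the plate from the nest to the magnifier post (roughly away from the robot), y to the left across it (the block is rocked in this direction), z up. The plate covers x -75 to 165 mm, y -75 to 75 mm.
- nest_top (a point): Centre of the top face of the nest, 50 mm above the bench: aluminium socket block 60 (dock x) by 100 mm (dock y) with two slots 22 mm deep at y = +28 and -28 mm. A slot is 13 mm wide in y (the leg is 10); in x it grips the leg between a wall and a spring shoe: about 15 to 19 N of friction on each leg until its foot has risen 20 mm.
- nest (a joint): How far the nest is pulled up off the base plate (m), 0 = down. A spring holds it: it starts to lift at an upward pull of about 23 N and returns when the pull eases. A straight pull on the block needs 30 to 40 N, so it lifts the nest instead; raising one end of the block at a time needs less. Above 6 mm counts as yanked.
- block: Locating block, bare metal, 0.2 to 0.42 kg. Origin midway between its feet, level with their undersides; axes as the dock's when seated (y through both legs). Legs 14 (x) x 10 (y) mm, at y = +-28 mm; body 30 (x) x 72 (y) from 25 to 49 mm above the feet; grip on top 22 (x) x 34 (y) from 49 to 89 mm. Seated, the feet stand on the slot floors, 28 mm above the bench, 22 below the nest's top.
- magnifier (a joint): Swivel of the magnifier's arm about its upright post (rad). 0 = arm points along the dock's -x, lens over the block; grows as the arm swings left (to dock +y), clockwise from above; 1.571 = square to the dock. Stops at -0.4 and 1.85. It stays where it is left (0.12 N m of friction).
- magnifier_axis (a point): Point on the magnifier's swivel axis, 120 mm along the dock's x from the dock origin, 158 mm above the bench: top of the 18 mm post, underside of the swivel hub, which is 28 mm across and 28 mm high.
- magnifier_pin (a point): Upright round grip pin, 12 mm across, at the free end of the magnifier's arm, 152 mm from the swivel axis; the point is on its centreline, 199 mm above the bench. The pin stands free from 178 (top of the lens ring) to 217 mm. The lens ring, 92 mm across, is centred 112 mm from the swivel axis, 166 to 178 mm above the bench.
- tube_rack: Bystander: yellow rack with capped tubes, 70 x 150 x 82 mm; origin under its centre.
- bottle_a: Bystander: bottle 62 mm across, 200 mm tall; origin under its centre.
- bottle_b: Bystander: bottle 58 mm across, 180 mm tall; origin under its centre.
- jar: Bystander: jar 56 mm across, 70 mm tall; origin under its centre.
- spare_block: Bystander: metal block without legs lying on the bench, 30 x 72 x 24 mm with a 20 mm round boss on top, 44 mm tall in all; origin under its centre.
- screwdriver: Bystander: screwdriver lying on the bench.
- tray: Bystander: open white tray 120 x 160 x 30 mm; origin under its centre.

How it is judged:
By the outcome, as a careful person would: the job done as asked, in the order asked, and still so for the second after the job is handed in, while the arm keeps its last pose, push and grip.
It also fails if it takes over 51 s, if anything falls off the work surface, if the arm or the gripper's body presses on something with over 40 N, if the wrist force passes 120 N, or if a joint passes its speed limit or range.

## Working session

There is one attempt and no reset: what is moved stays moved. The work goes in short steps, Python scripts to look and compute and a tool call to move; the robot and the scene stay as the last step left them, time stands still between calls to the robot, and variables do not carry over. Pictures are saved under pics/ and viewed, at most 10 in all, crops included, and the job is handed in when it is done.

Besides the shell and the picture viewer there is one more tool, called after "Call:" as name(argument=value, ...), one argument or row to a line, values as JSON. step_arm: Moves the arm, as the interface text tells. Its arguments: {"type":"object","properties":{"rows":{"type":"array"},"jaw":{"type":"number"},"squeeze":{"type":"number"}},"required":["rows"]}

```bash
ls; mkdir -p pics; cat > h.py <<'E'
import numpy as np, cv2
from rig import get_obs, camera, hand_in, cut_out, robot
from scipy.spatial.transform import Rotation as R
def cloud(c, T=None):
    d=c["depth"]; h,w=d.shape; f=h/2/np.tan(np.radians(c["fov_y"])/2)
    u,v=np.meshgrid(np.arange(w),np.arange(h))
    K=np.array([[f,0,c["cx"]],[0,f,c["cy"]],[0,0,1]])
    p=cv2.undistortPoints(np.stack([u,v],-1).reshape(-1,1,2).astype(np.float64),K,np.array([c["k1"],0,0,0,0.])).reshape(h,w,2)
    P=np.stack([p[...,0]*d,-p[...,1]*d,-d],-1)
    if T is None: T=c["extrinsics"]
    T=np.array(T)
    return P@T[:3,:3].T+T[:3,3]
E
python3 - <<'E'
from h import *
o=get_obs();print({k:np.round(v,3) for k,v in o.items()}, robot.tip_extent)
ims=[]
for n in("scene","top"):
    c=camera(n);P=cloud(c);im=c["pixels"].copy();np.save(n+".npy",P)
    print(n,np.round(c["extrinsics"],2).tolist(),c["fov_y"])
    for l in("dock","nest_top","block","magnifier","magnifier_pin","tube_rack","bottle_a","jar","spare_block","tray","screwdriver"):
        for r in cut_out(l,n)[:2]:
            m=r["region"]&(c["depth"]>0)
            if m.sum()<5: continue
            q=P[m];print(l,round(r["confidence"],2),np.round(r["extent"]),np.round(np.median(q,0),3),np.round(q.min(0),3),np.round(q.max(0),3))
    cv2.imwrite(f"pics/{n}.png",im)
E
```

```text
pics
{'time': np.float64(0.0), 'q': array([-1.369,  0.528,  1.434,  0.   ,  1.181, -0.178]), 'joint_velocities': array([ 0.002,  0.002, -0.   ,  0.001,  0.001, -0.003]), 'joint_torque': array([ 1.0000e-03, -4.4003e+01, -1.7659e+01,  6.3000e-02,  5.8000e-02,
       -0.0000e+00]), 'position': array([ 0.232, -0.58 ,  0.404]), 'tool_rot': array([ 0.982,  0.189, -0.   , -0.001]), 'ft_force': array([ 0.655,  0.035, -0.336]), 'moment': array([-0.007, -0.026,  0.084]), 'grip_force': np.float64(0.0), 'grip_width': np.float64(0.087)} 0.1822
scene [[0.73, -0.37, 0.57, 1.12], [0.68, 0.41, -0.61, -0.63], [-0.01, 0.83, 0.55, 0.68], [0.0, 0.0, 0.0, 1.0]] 56.000562451211444
dock 0.84 [311. 231. 104. 112.] [ 0.591 -0.113  0.019] [ 0.213 -0.188 -0.003] [0.704 0.126 0.218]
nest_top 0.94 [296. 238.  43.  28.] [ 0.555 -0.131  0.045] [ 0.505 -0.159  0.017] [ 0.568 -0.052  0.054]
nest_top 0.69 [307. 195.  67.  40.] [ 0.555 -0.108  0.175] [ 0.213 -0.163 -0.003] [0.666 0.131 0.218]
block 0.96 [298. 223.  25.  28.] [ 0.541 -0.115  0.078] [ 0.446 -0.143 -0.   ] [0.55  0.003 0.12 ]
magnifier 0.77 [306. 196.  72
[... 1840 characters left out ...]
bottle_a 0.79 [413. 162.  25.  26.] [ 0.644 -0.316  0.119] [ 0.623 -0.38  -0.008] [ 0.698 -0.297  0.186]
bottle_a 0.66 [458. 190.  35.  26.] [ 0.569 -0.434  0.128] [ 0.542 -0.516 -0.006] [ 0.618 -0.416  0.207]
jar 0.61 [423. 240.  20.  23.] [ 0.431 -0.355  0.068] [ 0.405 -0.387  0.006] [ 0.457 -0.335  0.078]
spare_block 0.67 [230. 228.  23.  14.] [0.453 0.194 0.025] [ 0.437  0.162 -0.003] [0.473 0.234 0.05 ]
tray 0.75 [176. 154.  59.  47.] [0.67  0.36  0.005] [ 0.605  0.273 -0.006] [0.739 0.451 0.038]
tray 0.19 [238. 160.  11.  64.] [0.617 0.179 0.023] [0.562 0.164 0.003] [0.753 0.193 0.035]
screwdriver 0.64 [236. 161.  11.  67.] [0.621 0.182 0.021] [ 0.561  0.164 -0.006] [0.756 0.199 0.035]
```

View pics/scene.png

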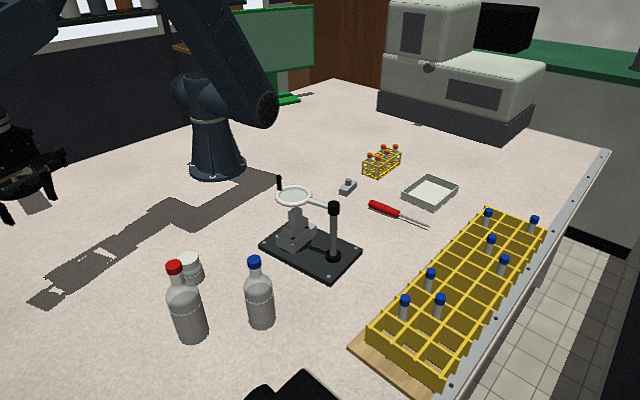

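View pics/top.png

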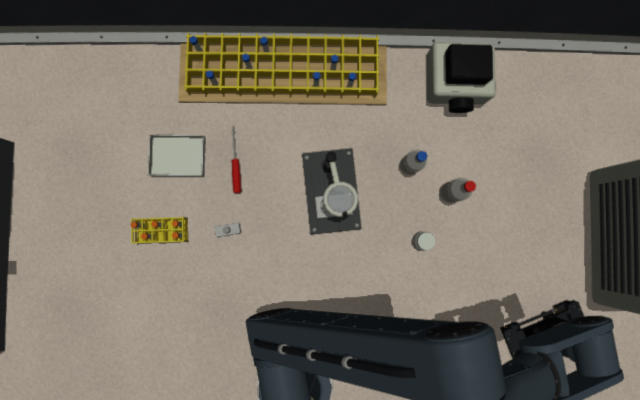

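The scene shows the dock with its post at (334,230), lens at (293,195), pin at (279,182) and the block beneath. The top view shows the plate at (331,192), hub at (331,160) and lens at (340,198). Next I'll fit the dock pose and arm angle.

```bash
python3 - <<'E'
from h import *
for n in("scene","top"):
    P=np.load(n+".npy").reshape(-1,3)
    B=(P[:,0]>.42)&(P[:,0]<.74)&(P[:,1]>-.22)&(P[:,1]<.03)
    p=P[B]
    pl=p[(p[:,2]>.012)&(p[:,2]<.025)]
    r=cv2.minAreaRect(pl[:,:2].astype(np.float32)*1000); print(n,"plate",len(pl),r, np.round(cv2.boxPoints(r)).tolist())
    for a,b in((.045,.055),(.07,.082),(.11,.125),(.165,.182),(.183,.192),(.192,.23)):
        s=p[(p[:,2]>a)&(p[:,2]<b)]
        if len(s): print(a,b,len(s),"mean",np.round(s.mean(0),4),s.min(0).round(3),s.max(0).round(3))
    s=p[(p[:,2]>.192)]; print(np.round(s[np.argsort(s[:,0])][::max(1,len(s)//12)],3).tolist())
c=cv2.imread("pics/top.png")[140:250,280:390];cv2.imwrite("pics/topc.png",cv2.resize(c,None,fx=5,fy=5,interpolation=2))
E
```

```text
scene plate 2462 ((576.3126220703125, -99.76335144042969), (241.853271484375, 152.30828857421875), 6.907684326171875) [[447.0, -39.0], [465.0, -190.0], [706.0, -161.0], [687.0, -10.0]]
0.045 0.055 345 mean [ 0.552  -0.1158  0.0498] [ 0.505 -0.158  0.045] [ 0.661 -0.052  0.055]
0.07 0.082 190 mean [ 0.5544 -0.1119  0.0759] [ 0.52  -0.142  0.07 ] [ 0.66  -0.068  0.082]
0.11 0.125 133 mean [ 0.5713 -0.1033  0.1165] [ 0.52  -0.123  0.11 ] [ 0.66  -0.084  0.125]
0.165 0.182 840 mean [ 0.5632 -0.1162  0.1752] [ 0.5   -0.163  0.165] [ 0.666 -0.075  0.182]
0.183 0.192 83 mean [ 0.6255 -0.0992  0.1863] [ 0.499 -0.131  0.183] [ 0.664 -0.079  0.191]
0.192 0.23 52 mean [ 0.5055 -0.1282  0.2062] [ 0.497 -0.133  0.192] [ 0.51  -0.122  0.218]
[[0.497, -0.129, 0.214], [0.501, -0.13, 0.216], [0.503, -0.131, 0.209], [0.504, -0.122, 0.217], [0.505, -0.131, 0.204], [0.505, -0.128, 0.203], [0.506, -0.13, 0.215], [0.506, -0.125, 0.205], [0.507, -0.129, 0.201], [0.507, -0.129, 0.207], [0.508, -0.126, 0.209], [0.508, -0.128, 0.193], [0.509, -0.127, 0.212]]
top plate 2600 ((558.485107421875, -98.851943969726
[... 283 characters left out ...]
9  0.071] [ 0.64  -0.068  0.082]
0.11 0.125 1 mean [ 0.6406 -0.0823  0.1146] [ 0.641 -0.082  0.115] [ 0.641 -0.082  0.115]
0.165 0.182 1045 mean [ 0.5472 -0.1123  0.1756] [ 0.494 -0.16   0.166] [ 0.657 -0.071  0.182]
0.183 0.192 89 mean [ 0.6304 -0.0943  0.1863] [ 0.494 -0.153  0.183] [ 0.659 -0.077  0.192]
0.192 0.23 21 mean [ 0.5057 -0.1215  0.2129] [ 0.493 -0.128  0.193] [ 0.65  -0.082  0.221]
[[0.444, -0.04, 1.464], [0.444, -0.04, 1.464], [0.444, -0.04, 1.464], [0.444, -0.04, 1.464], [0.444, -0.04, 1.464], [0.444, -0.04, 1.464], [0.444, -0.04, 1.464], [0.444, -0.04, 1.464], [0.444, -0.04, 1.464], [0.444, -0.04, 1.464], [0.444, -0.04, 1.464], [0.444, -0.04, 1.464], [0.503, -0.128, 0.216]]
```

View pics/topc.png

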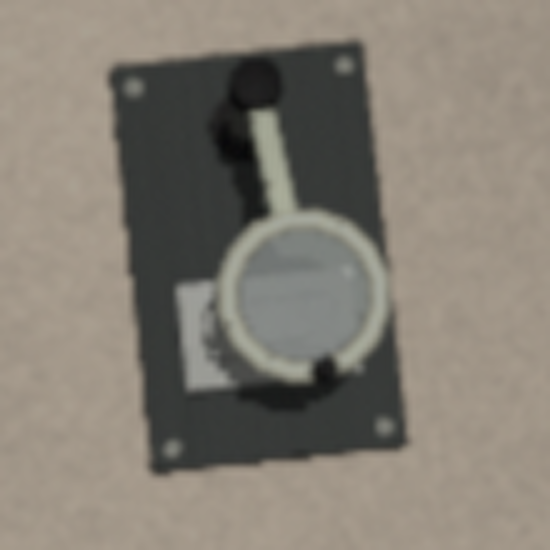

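The crop shows the plate turned about 6.9°, with the hub at (255,82) and the pin at (325,370). The arm is about 7° to the right of the dock axis. I'll move over the pin and turn the jaws so they close across the arm.

Call:
step_arm(
  rows=[
    [0.016, 0.027, 0.002, 0, 0, 10.1],
    [0.016, 0.027, 0.002, 0, 0, 10.1],
    [0.016, 0.027, 0.002, 0, 0, 10.1],
    [0.016, 0.027, 0.002, 0, 0, 10.1],
    [0.016, 0.027, 0.002, 0, 0, 10.1],
    [0.016, 0.027, 0.002, 0, 0, 10.1],
    [0.016, 0.027, 0.002, 0, 0, 10.1],
    [0.016, 0.027, 0.002, 0, 0, 10.1],
    [0.016, 0.027, 0.002, 0, 0, 10.1],
  ],
  jaw=0.05,
)

```text
time: 2.33
position: [0.3768, -0.3363, 0.423]
tool_rot: [0.552, 0.834, -0.0, 0.0]
ft_force: [0.7, 0.7, 0.2]
grip_width: 0.0505
grip_force: 0.0
```

Call:
step_arm(
  rows=[
    [0.016, 0.027, 0.002, 0, 0, 10.1],
    [0.016, 0.027, 0.002, 0, 0, 10.1],
    [0.016, 0.027, 0.002, 0, 0, 10.1],
    [0.016, 0.027, 0.002, 0, 0, 10.1],
    [0.014, 0.027, 0.002, 0, 0, 10.1],
    [0.014, 0.027, 0.002, 0, 0, 10.1],
    [0.014, 0.027, 0.002, 0, 0, 10.1],
    [0.01, 0.02, 0.002, 0, 0, 10.1],
    [0, 0, 0, 0, 0, 0],
    [0, 0, 0, 0, 0, 0],
  ],
)

```text
time: 3.58
position: [0.4921, -0.1285, 0.4387]
tool_rot: [-0.117, 0.993, -0.0, -0.0]
ft_force: [-0.8, 0.2, -0.1]
grip_width: 0.0499
grip_force: 0.0
```

```bash
cat >> h.py <<'E'
def wrist():
    o=get_obs(); c=camera("wrist")
    T=np.eye(4);T[:3,:3]=R.from_quat(o["tool_rot"]).as_matrix();T[:3,3]=o["position"]
    return o,c,cloud(c,T@np.array(c["mount"]))
def show(o):
    r=R.from_quat(o["tool_rot"]).as_matrix()
    print("t",o["time"].round(2),"pos",o["position"].round(4),"yawY",np.degrees(np.arctan2(r[1,1],r[0,1])).round(2),"z",r[:,2].round(4),"q6",o["q"][5].round(2),"F",o["ft_force"].round(1),"M",o["moment"].round(2),"w",o["grip_width"].round(4),"g",o["grip_force"].round(1))
E
python3 - <<'E'
from h import *
o,c,P=wrist();show(o);cv2.imwrite("pics/w1.png",c["pixels"])
p=P.reshape(-1,3);B=(p[:,0]>.42)&(p[:,0]<.74)&(p[:,1]>-.22)&(p[:,1]<.03);p=p[B]
for a,b in((.012,.025),(.045,.055),(.07,.082),(.165,.182),(.183,.192),(.195,.23)):
    s=p[(p[:,2]>a)&(p[:,2]<b)]
    if len(s): print(a,b,len(s),"med",np.round(np.median(s,0),4),s.min(0).round(3),s.max(0).round(3))
s=p[(p[:,2]>.21)&(p[:,2]<.225)];print(len(s),s.mean(0) if len(s) else 0)
E
```

```text
Traceback (most recent call last):
  File "h.py", line 19, in show
    print("t",o["time"].round(2),"pos",o["position"].round(4),"yawY",np.degrees(np.arctan2(r[1,1],r[0,1])).round(2),"z",r[:,2].round(4),"q6",o["q"][5].round(2),"F",o["ft_force"].round(1),"M",o["moment"].round(2),"w",o["grip_width"].round(4),"g",o["grip_force"].round(1))
              ^^^^^^^^^^^^^^^
AttributeError: 'float' object has no attribute 'round'
```

```bash
sed -i 's/def show(o):/def show(o):\n    o={k:np.array(v) for k,v in o.items()}/' h.py
python3 - <<'E'
from h import *
o,c,P=wrist();show(o);cv2.imwrite("pics/w1.png",c["pixels"])
p=P.reshape(-1,3);B=(p[:,0]>.42)&(p[:,0]<.74)&(p[:,1]>-.22)&(p[:,1]<.03);p=p[B]
for a,b in((.012,.025),(.045,.055),(.07,.082),(.165,.182),(.183,.192),(.195,.23)):
    s=p[(p[:,2]>a)&(p[:,2]<b)]
    if len(s): print(a,b,len(s),"med",np.round(np.median(s,0),4),s.min(0).round(3),s.max(0).round(3))
s=p[(p[:,2]>.21)&(p[:,2]<.225)];print(len(s),s.mean(0) if len(s) else 0)
E
```

```text
t 3.62 pos [ 0.492  -0.1288  0.4387] yawY 103.38 z [-3.e-04 -3.e-04 -1.e+00] q6 -2.28 F [ 0.   0.4 -0.3] M [ 0.12 -0.1  -0.06] w 0.05 g 0.0
0.012 0.025 6452 med [ 0.4869 -0.1171  0.0177] [ 0.446 -0.188  0.012] [ 0.677 -0.024  0.025]
0.045 0.055 1742 med [ 0.5108 -0.1094  0.0496] [ 0.494 -0.159  0.045] [ 0.557 -0.053  0.055]
0.07 0.082 777 med [ 0.5187 -0.1027  0.0762] [ 0.51  -0.143  0.07 ] [ 0.536 -0.069  0.082]
0.165 0.182 6621 med [ 0.5352 -0.1162  0.174 ] [ 0.493 -0.162  0.169] [ 0.629 -0.075  0.182]
0.183 0.192 65 med [ 0.4953 -0.1287  0.1875] [ 0.494 -0.133  0.183] [ 0.5   -0.121  0.192]
0.195 0.23 394 med [ 0.4974 -0.1277  0.2153] [ 0.494 -0.133  0.195] [ 0.506 -0.121  0.218]
269 [ 0.49898114 -0.12736363  0.21560433]
```

View pics/w1.png

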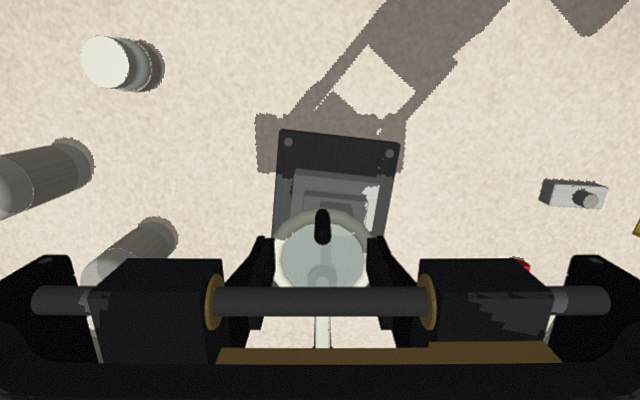

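The wrist view shows the pin at (322,225), centred between the open fingers, and measured at (0.500, -0.127). I'll descend and grip it lightly.

Call:
step_arm(
  rows=[
    [0.008, 0.002, -0.01, 0, 0, 0],
    [0, 0, -0.03, 0, 0, 0],
    [0, 0, -0.032, 0, 0, 0],
    [0, 0, 0, 0, 0, 0],
  ],
)

```text
time: 4.18
position: [0.4996, -0.1261, 0.3642]
tool_rot: [-0.117, 0.993, 0.002, -0.003]
ft_force: [0.2, 0.7, 0.3]
grip_width: 0.05
grip_force: 0.0
```

Call:
step_arm(
  rows=[
    [0, 0, 0, 0, 0, 0],
    [0, 0, 0, 0, 0, 0],
    [0, 0, 0, 0, 0, 0],
    [0, 0, 0, 0, 0, 0],
  ],
  jaw=0.0,
  squeeze=6,
)

```text
time: 4.68
position: [0.5004, -0.1262, 0.3674]
tool_rot: [-0.118, 0.993, -0.0, 0.001]
ft_force: [-1.0, -0.4, -0.8]
grip_width: 0.018
grip_force: 0.0
```

```bash
python3 - <<'E'
from h import *
o=get_obs();show(o)
post=np.array([.6486,-.0901]);v=o["position"][:2]-post;print(np.hypot(*v),np.degrees(np.arctan2(v[1],v[0]))%360)
p=v;tot=97.0;n=18
for i in range(1,n+1):
    a=np.radians(-tot*i/n);q=np.array([[np.cos(a),-np.sin(a)],[np.sin(a),np.cos(a)]])@v
    print(np.round(q-p,4).tolist(),end=" ");p=q
E
```

```text
t 4.68 pos [ 0.5004 -0.1262  0.3674] yawY 103.52 z [ 1.2e-03 -6.0e-04 -1.0e+00] q6 -2.27 F [-1.  -0.4 -0.8] M [ 0.14 -0.15 -0.03] w 0.018 g 0.0
0.15255488981932433 193.6938269434039
[-0.0027, 0.0141] [-0.0014, 0.0143] [-0.0001, 0.0143] [0.0013, 0.0143] [0.0026, 0.0141] [0.0039, 0.0138] [0.0052, 0.0134] [0.0064, 0.0128] [0.0076, 0.0121] [0.0087, 0.0114] [0.0098, 0.0105] [0.0107, 0.0095] [0.0116, 0.0085] [0.0123, 0.0074] [0.0129, 0.0062] [0.0135, 0.0049] [0.0139, 0.0037] [0.0142, 0.0023]
```

Call:
step_arm(
  rows=[
    [0, 0, 0, 0, 0, 0],
    [0, 0, 0, 0, 0, 0],
    [-0.0027, 0.0141, 0, 0, 0, -5.4],
    [-0.0014, 0.0143, 0, 0, 0, -5.4],
    [-0.0001, 0.0143, 0, 0, 0, -5.4],
    [0.0013, 0.0143, 0, 0, 0, -5.4],
    [0.0026, 0.0141, 0, 0, 0, -5.4],
    [0.0039, 0.0138, 0, 0, 0, -5.4],
    [0.0052, 0.0134, 0, 0, 0, -5.4],
  ],
)

```text
time: 5.8
position: [0.5092, -0.0277, 0.3671]
tool_rot: [0.212, 0.977, -0.0, 0.0]
ft_force: [-0.5, -1.4, 3.0]
grip_width: 0.0116
grip_force: 6.0
```

Call:
step_arm(
  rows=[
    [0.0064, 0.0128, 0, 0, 0, -5.4],
    [0.0076, 0.0121, 0, 0, 0, -5.4],
    [0.0087, 0.0114, 0, 0, 0, -5.4],
    [0.0098, 0.0105, 0, 0, 0, -5.4],
    [0.0107, 0.0095, 0, 0, 0, -5.4],
    [0.0116, 0.0085, 0, 0, 0, -5.4],
    [0.0123, 0.0074, 0, 0, 0, -5.4],
    [0.0129, 0.0062, 0, 0, 0, -5.4],
    [0.0135, 0.0049, 0, 0, 0, -5.4],
    [0.0139, 0.0037, 0, 0, 0, -5.4],
    [0.0142, 0.0023, 0, 0, 0, -5.4],
    [0, 0, 0, 0, 0, 0],
  ],
)

```text
time: 7.3
position: [0.6317, 0.0614, 0.3671]
tool_rot: [0.667, 0.745, 0.001, 0.001]
ft_force: [0.7, -0.6, 3.3]
grip_width: 0.0114
grip_force: 6.0
```

```bash
python3 - <<'E'
from h import *
o=get_obs();show(o)
c=camera("top");P=cloud(c);p=P.reshape(-1,3)
c2=camera("scene");p2=cloud(c2).reshape(-1,3)
im=np.hstack([cv2.resize(c["pixels"][120:270,250:400],(500,500)),cv2.resize(c2["pixels"][140:300,220:380],(300,300)).copy() if 0 else cv2.resize(c2["pixels"][140:300,230:330],(300,500))]);cv2.imwrite("pics/a.png",im)
for p in(p,p2):
    p=p[(p[:,0]>.42)&(p[:,0]<.72)&(p[:,1]>-.2)&(p[:,1]<-.03)]
    s=p[(p[:,2]>.183)&(p[:,2]<.192)];print("hub",len(s),np.median(s,0),s.min(0),s.max(0))
    for a,b in((.045,.055),(.07,.082),(.112,.122)):
        s=p[(p[:,2]>a)&(p[:,2]<b)&(p[:,0]<.6)];r=cv2.minAreaRect((s[:,:2]*1000).astype(np.float32));print(a,len(s),np.median(s,0),r)
E
```

```text
t 7.3 pos [0.6317 0.0614 0.3671] yawY 6.39 z [ 2.4e-03 -2.0e-04 -1.0e+00] q6 -0.19 F [ 0.7 -0.6  3.3] M [-0.03 -0.25 -0.05] w 0.0114 g 6.0
hub 68 [ 0.64564699 -0.08885439  0.18659049] [ 0.63478274 -0.10057033  0.18303587] [ 0.65919533 -0.06707483  0.19079639]
0.045 417 [ 0.52474835 -0.10235522  0.0500389 ] ((527.39208984375, -102.58016967773438), (60.08317565917969, 99.95923614501953), 6.885827541351318)
0.07 157 [ 0.52521339 -0.09627149  0.07699203] ((527.2587890625, -102.69528198242188), (30.069618225097656, 71.86824798583984), 6.994752407073975)
0.112 99 [ 0.52842877 -0.10239241  0.11665832] ((527.46240234375, -102.81279754638672), (21.73898696899414, 33.908935546875), 7.26711368560791)
hub 71 [ 0.65232286 -0.09241375  0.18604   ] [ 0.63828559 -0.10434669  0.18311277] [ 0.66511941 -0.07893426  0.187464  ]
0.045 320 [ 0.54803228 -0.12673476  0.04980579] ((531.4532470703125, -104.45883178710938), (61.881282806396484, 102.96223449707031), 6.953856468200684)
0.07 167 [ 0.54062729 -0.12121229  0.07651307] ((532.399169921875, -105.19093322753906), (30.4305362701416, 74.33394622802734), 5.859705448150635)
0.112 82 [ 0.53410557 -0.10595083  0.11667193] ((531.5499877929688, -104.63134765625), (22.344623565673828, 35.39826583862305), 6.743241310119629)
```

View pics/a.png

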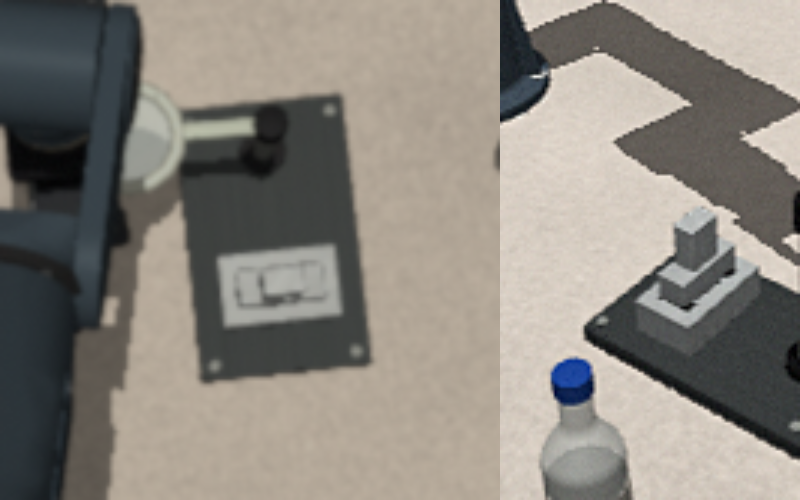

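The picture shows the arm close to square, with the hub at (268,122), the lens at (145,138), and the block clear at (285,282). I'll release the pin, lift, and move over the block while turning the jaws to dock y.

Call:
step_arm(
  rows=[
    [0, 0, 0, 0, 0, 0],
    [0, 0, 0, 0, 0, 0],
    [0, 0, 0, 0, 0, 0],
    [0, 0, 0.02, 0, 0, 0],
    [0, 0, 0.04, 0, 0, 0],
  ],
  jaw=0.06,
)

```text
time: 8.02
position: [0.63, 0.0614, 0.4251]
tool_rot: [0.667, 0.745, -0.002, -0.002]
ft_force: [0.8, 0.0, 0.1]
grip_width: 0.0534
grip_force: 0.0
```

Call:
step_arm(
  rows=[
    [-0.012, -0.018, 0.005, 0, 0, -9.9],
    [-0.012, -0.018, 0.005, 0, 0, -9.9],
    [-0.012, -0.018, 0, 0, 0, -9.9],
    [-0.012, -0.018, 0, 0, 0, -9.9],
    [-0.012, -0.018, 0, 0, 0, -9.9],
    [-0.012, -0.018, 0, 0, 0, -9.9],
    [-0.012, -0.018, 0, 0, 0, -9.9],
    [-0.01, -0.018, 0, 0, 0, -9.9],
    [-0.008, -0.021, 0, 0, 0, -10.3],
    [0, 0, 0, 0, 0, 0],
    [0, 0, 0, 0, 0, 0],
  ],
)

```text
time: 9.4
position: [0.5287, -0.1032, 0.4367]
tool_rot: [0.998, 0.061, -0.0, -0.0]
ft_force: [0.3, 0.6, 0.1]
grip_width: 0.0601
grip_force: 0.0
```

```bash
python3 - <<'E'
from h import *
o,c,P=wrist();show(o)
for n,p in(("w",P),("top",cloud(camera("top"))),("scene",cloud(camera("scene")))):
    p=p.reshape(-1,3);p=p[(p[:,0]>.43)&(p[:,0]<.74)&(p[:,1]>-.2)&(p[:,1]<.12)]
    D=np.radians(6.9);Rm=np.array([[np.cos(D),np.sin(D)],[-np.sin(D),np.cos(D)]])
    d=(p[:,:2]-[.5295,-.1036])@Rm.T*1000
    for nm,a,b,M in(("nest",.045,.055,d[:,0]<60),("body",.072,.08,d[:,0]<40),("grip",.112,.121,(d[:,0]<30)&(abs(d[:,1])<40)),("hub",.183,.19,(d[:,1]<30)&(d[:,0]>90)),("lens",.174,.1815,(d[:,1]>60)&(d[:,0]>60)),("pin",.19,.22,(d[:,1]>120)&(d[:,0]>80))):
        m=M&(p[:,2]>a)&(p[:,2]<b);s=d[m]
        if len(s)>10:
            lo,hi=np.percentile(s,1,0),np.percentile(s,99,0);r=cv2.minAreaRect(s.astype(np.float32))
            print(n,nm,len(s),((lo+hi)/2).round(1),lo.round(1),hi.round(1),np.round(r[2],1),np.round(r[0],1))
E
```

```text
t 9.4 pos [ 0.5287 -0.1032  0.4367] yawY -83.06 z [-1.e-04  6.e-04 -1.e+00] q6 1.05 F [0.3 0.6 0.1] M [0.03 0.03 0.03] w 0.0601 g 0.0
w nest 2185 [ 0.  -2.6] [-29.1 -52.1] [29.1 47. ] 89.9 [-0.5 -2.6]
w body 1082 [-0.3 -2.6] [-14.9 -38.1] [14.2 32.9] 0.2 [-0.4 -2.6]
w grip 794 [-0.3 -2.3] [-10.8 -18.9] [10.3 14.3] 89.5 [-0.4 -2.4]
w hub 1501 [119.3  -2.5] [106.9 -15. ] [131.7  10. ] 34.5 [119.3  -2.4]
w lens 6350 [109.2 106.1] [77.3 62. ] [141.2 150.1] 89.3 [108.5 107.1]
w pin 979 [120.  148.6] [114.6 143. ] [125.5 154.2] 26.1 [120.  148.7]
top nest 53 [-28.3   4.3] [-32. -40.] [-24.7  48.6] 0.1 [-28.2   4.4]
top hub 45 [120.3   3.7] [111. -11.] [129.5  18.3] 87.5 [120.9   5.8]
top lens 620 [118.9 109.2] [76.5 64.7] [161.3 153.8] 38.8 [119.1 112.7]
top pin 24 [118.7 152.7] [113.6 147.5] [123.8 158. ] 86.6 [118.8 152.7]
scene nest 313 [ 2.5 -2.1] [-27.6 -52.1] [32.5 48. ] 86.2 [ 3.8 -2.2]
scene body 128 [ 2.2 -2.4] [-13. -38.] [17.4 33.2] 87.9 [ 2.8 -2.5]
scene grip 85 [ 2.6 -1.8] [ -8.6 -18.8] [13.8 15.2] 89.2 [ 2.7 -1.8]
scene hub 72 [122.3  -2.3] [110.1 -15. ] [134.6  10.5] 34.4 [121.4  -2.3]
scene lens 434 [124.3 107.1] [83.1 65.2] [165.4 149. ] 55.7 [123.3 108.1]
scene pin 54 [123.2 148.2] [117.3 143.4] [129.2 153. ] 43.5 [124.  148.4]
```

The wrist camera puts the pin exactly square to the hub (119.3 against 120.0 mm in dock x). The block sits 2.5 mm to the right of the tool. I'll correct that, descend and grip.

Call:
step_arm(
  rows=[
    [0.001, -0.0026, -0.03, 0, 0, 0],
    [0, 0, -0.05, 0, 0, 0],
    [0, 0, -0.05, 0, 0, 0],
    [0, 0, -0.03, 0, 0, 0],
    [0, 0, -0.0127, 0, 0, 0],
    [0, 0, 0, 0, 0, 0],
    [0, 0, 0, 0, 0, 0],
  ],
)

```text
time: 10.42
position: [0.5304, -0.1063, 0.2653]
tool_rot: [0.998, 0.06, 0.001, 0.001]
ft_force: [-0.0, 0.4, 0.6]
grip_width: 0.06
grip_force: 0.0
```

Call:
step_arm(
  rows=[
    [0, 0, 0, 0, 0, 0],
    [0, 0, 0, 0, 0, 0],
    [0, 0, 0, 0, 0, 0],
    [0, 0, 0, 0, 0, 0],
    [0, 0, 0, 0, 0, 0],
  ],
  jaw=0.0,
  squeeze=60,
)

```text
time: 11.05
position: [0.5296, -0.1048, 0.2645]
tool_rot: [0.998, 0.059, 0.0, -0.002]
ft_force: [0.8, 6.3, 3.6]
grip_width: 0.0332
grip_force: 60.0
```

```bash
cat > plan.py <<'E'
# block state sequence (hL,hR mm), grasp height above feet g -> rows of tool increments
from h import *
D=np.radians(6.9);ex=np.array([np.cos(D),np.sin(D),0]);ey=np.array([-np.sin(D),np.cos(D),0])
def tcp(hL,hR,Lg=72+164):
    th=np.arcsin((hL-hR)/56); hm=(hL+hR)/2
    e=max(22-hm,0)/2   # mid-engagement above feet
    r=Lg-e             # arm from pivot to tcp
    return -r*np.sin(th), hm+e+r*np.cos(th)-Lg, np.degrees(th)
def rows(a,b,n):
    p=tcp(*a)
    for i in range(1,n+1):
        q=tcp(*(np.array(a)+(np.array(b)-a)*i/n)); dy,dz,dt=[q[k]-p[k] for k in range(3)];p=q
        print([round(float(x),2 if k>2 else 5) for k,x in enumerate([*(ey[:2]*dy/1000),dz/1000,*(ex[:2]*dt),0])])
E
python3 - <<'E'
from plan import *
show(get_obs()); 
for a,b in (((0,0),(5,-.5)),((5,-.5),(4,9))): print(a,b);rows(a,b,6)
E
```

```text
t 11.05 pos [ 0.5296 -0.1048  0.2645] yawY -83.28 z [-1.0e-04  3.2e-03 -1.0e+00] q6 1.05 F [0.8 6.3 3.6] M [ 1.1  -0.12 -0.11] w 0.0332 g 60.0
(0, 0) (5, -0.5)
[0.00044, -0.00366, 0.00034, 0.93, 0.11, 0.0]
[0.00044, -0.00367, 0.00028, 0.93, 0.11, 0.0]
[0.00044, -0.00367, 0.00022, 0.93, 0.11, 0.0]
[0.00045, -0.00368, 0.00016, 0.93, 0.11, 0.0]
[0.00045, -0.00368, 0.0001, 0.93, 0.11, 0.0]
[0.00045, -0.00369, 4e-05, 0.93, 0.11, 0.0]
(5, -0.5) (4, 9)
[-0.00085, 0.00699, 0.00129, -1.78, -0.22, 0.0]
[-0.00085, 0.00701, 0.00107, -1.78, -0.22, 0.0]
[-0.00085, 0.00704, 0.00085, -1.78, -0.22, 0.0]
[-0.00085, 0.00706, 0.00063, -1.78, -0.22, 0.0]
[-0.00086, 0.00708, 0.00041, -1.78, -0.22, 0.0]
[-0.00086, 0.0071, 0.00018, -1.78, -0.22, 0.0]
```

Call:
step_arm(
  rows=[
    [-0.0001, 0.0012, 0, 0, 0, 0],
    [0, 0, 0, 0, 0, 0],
  ],
)

```text
time: 11.3
position: [0.5295, -0.1044, 0.2645]
tool_rot: [0.998, 0.059, 0.0, -0.001]
ft_force: [0.9, 4.7, 5.7]
grip_width: 0.0339
grip_force: 60.0
```

```bash
cat >> plan.py <<'E'
import json,sys
def est(save=False):
    o=get_obs();p,r=np.array(o["position"]),R.from_quat(o["tool_rot"])
    if save: json.dump([p.tolist(),list(map(float,o["tool_rot"]))],open("ref.json","w"))
    p0,r0=json.load(open("ref.json"));p0=np.array(p0);dr=r*R.from_quat(r0).inv()
    for s,n in((28,"L"),(-28,"R")):
        v=ey*s/1000+[0,0,-.2365]
        f=p+dr.apply(v)-p0-v;print(n,"x%.1f y%.1f up %.1f mm"%(f@ex*1e3,f@ey*1e3,f[2]*1e3),end="  ")
    print("tilt %.2f"%np.degrees(dr.as_rotvec()@ex),"Fdock",np.round([o["ft_force"]@ex,o["ft_force"]@ey,o["ft_force"][2]],1),"M",np.round([o["moment"]@ex,o["moment"]@ey],2),"w",round(float(o["grip_width"]),4),"t",round(float(o["time"]),2))
E
python3 -c "
from plan import *
est(True);show(get_obs())"
```

```text
L x0.0 y-0.0 up 0.0 mm  R x-0.0 y0.0 up 0.0 mm  tilt 0.00 Fdock [1.4 4.6 5.7] M [ 1.04 -0.08] w 0.0339 t 11.3
t 11.3 pos [ 0.5295 -0.1044  0.2645] yawY -83.23 z [ 0.      0.0014 -1.    ] q6 1.05 F [0.9 4.7 5.7] M [ 1.05  0.05 -0.12] w 0.0339 g 60.0
```

Seated and gripped. Now the first rock, left end up.

Call:
step_arm(
  rows=[
    [0.0004, -0.0037, 0.0004, 0.93, 0.11, 0],
    [0.0004, -0.0037, 0.0003, 0.93, 0.11, 0],
    [0.0004, -0.0037, 0.0002, 0.93, 0.11, 0],
    [0.0005, -0.0037, 0.0002, 0.93, 0.11, 0],
    [0.0005, -0.0037, 0.0001, 0.93, 0.11, 0],
    [0.0005, -0.0037, 0.0001, 0.93, 0.11, 0],
    [0, 0, 0, 0, 0, 0],
  ],
)

```text
time: 12.18
position: [0.5322, -0.1269, 0.2659]
tool_rot: [0.997, 0.059, -0.003, -0.049]
ft_force: [-0.4, 7.3, 7.1]
grip_width: 0.0334
grip_force: 60.2
```

```bash
python3 -c "
from plan import *
est()"
```

```text
L x0.0 y0.3 up 5.3 mm  R x0.0 y0.6 up -0.2 mm  tilt 5.60 Fdock [0.5 7.3 7.1] M [0.   0.03] w 0.0334 t 12.18
```

Call:
step_arm(
  rows=[
    [-0.0008, 0.0071, 0.0013, -1.78, -0.22, 0],
    [-0.0008, 0.0071, 0.0011, -1.78, -0.22, 0],
    [-0.0008, 0.0071, 0.0009, -1.78, -0.22, 0],
    [-0.0009, 0.0071, 0.0007, -1.78, -0.22, 0],
    [-0.0009, 0.0071, 0.0005, -1.78, -0.22, 0],
    [-0.0009, 0.0071, 0.0002, -1.78, -0.22, 0],
    [0, 0, 0, 0, 0, 0],
  ],
)

```text
time: 13.05
position: [0.5272, -0.0848, 0.2683]
tool_rot: [0.997, 0.059, 0.002, 0.044]
ft_force: [2.5, -1.5, -15.5]
grip_width: 0.0333
grip_force: 60.0
```

```bash
python3 -c "
from plan import *
est()
for a,b in (((4,9),(15,8)),((15,8),(14,21)),((14,21),(26,22)),((26,22),(26,28)),((26,28),(44,44))): print(a,b);rows(a,b,6)"
```

```text
L x-0.2 y-1.7 up 2.3 mm  R x-0.1 y-1.5 up 7.3 mm  tilt -5.17 Fdock [  2.3  -1.8 -15.5] M [ 0.18 -0.6 ] w 0.0333 t 13.05
(4, 9) (15, 8)
[0.00098, -0.00807, 0.00142, 2.04, 0.25, 0.0]
[0.00098, -0.0081, 0.00113, 2.03, 0.25, 0.0]
[0.00098, -0.00813, 0.00083, 2.03, 0.25, 0.0]
[0.00099, -0.00816, 0.00054, 2.03, 0.25, 0.0]
[0.00099, -0.00819, 0.00024, 2.04, 0.25, 0.0]
[0.00099, -0.00822, -6e-05, 2.04, 0.25, 0.0]
(15, 8) (14, 21)
[-0.00115, 0.0095, 0.00201, -2.38, -0.29, 0.0]
[-0.00116, 0.00954, 0.0016, -2.37, -0.29, 0.0]
[-0.00116, 0.00959, 0.0012, -2.37, -0.29, 0.0]
[-0.00117, 0.00963, 0.0008, -2.37, -0.29, 0.0]
[-0.00117, 0.00967, 0.00039, -2.37, -0.29, 0.0]
[-0.00118, 0.00971, -2e-05, -2.38, -0.29, 0.0]
(14, 21) (26, 22)
[0.00091, -0.00755, 0.00192, 1.87, 0.23, 0.0]
[0.00092, -0.00758, 0.00167, 1.87, 0.23, 0.0]
[0.00092, -0.00762, 0.00142, 1.86, 0.23, 0.0]
[0.00093, -0.00765, 0.00116, 1.86, 0.23, 0.0]
[0.00093, -0.00767, 0.00091, 1.86, 0.23, 0.0]
[0.00093, -0.00767, 0.00066, 1.87, 0.23, 0.0]
(26, 22) (26, 28)
[-0.00051, 0.00418, 0.00076, -1.02, -0.12, 0.0]
[-0.00051, 0.00418, 0.00069, -1.02, -0.12, 0.0]
[-0.00051, 0.00418, 0.00061, -1.02, -0.12, 0.0]
[-0.00051, 0.00418, 0.00054, -1.02, -0.12, 0.0]
[-0.00051, 0.00418, 0.00046, -1.02, -0.12, 0.0]
[-0.00051, 0.00418, 0.00039, -1.02, -0.12, 0.0]
(26, 28) (44, 44)
[0.00017, -0.00139, 0.00288, 0.34, 0.04, 0.0]
[0.00017, -0.00139, 0.00287, 0.34, 0.04, 0.0]
[0.00017, -0.00139, 0.00286, 0.34, 0.04, 0.0]
[0.00017, -0.00139, 0.00285, 0.34, 0.04, 0.0]
[0.00017, -0.00139, 0.00285, 0.34, 0.04, 0.0]
[0.00017, -0.00139, 0.00284, 0.34, 0.04, 0.0]
```

Call:
step_arm(
  rows=[
    [0.001, -0.0081, 0.0012, 2.03, 0.25, 0],
    [0.001, -0.0081, 0.001, 2.03, 0.25, 0],
    [0.001, -0.0081, 0.0007, 2.03, 0.25, 0],
    [0.001, -0.0081, 0.0005, 2.03, 0.25, 0],
    [0.001, -0.0081, 0.0002, 2.03, 0.25, 0],
    [0.001, -0.0081, 0, 2.03, 0.25, 0],
    [0, 0, 0, 0, 0, 0],
  ],
)

```text
time: 13.92
position: [0.533, -0.1335, 0.2718]
tool_rot: [0.996, 0.059, -0.004, -0.063]
ft_force: [3.5, 3.9, -13.7]
grip_width: 0.0335
grip_force: 60.0
```

```bash
python3 -c "
from plan import *
est()"
```

```text
L x-0.2 y0.1 up 12.8 mm  R x-0.2 y0.5 up 5.7 mm  tilt 7.20 Fdock [  4.    3.4 -13.7] M [-0.04 -0.76] w 0.0335 t 13.93
```

Call:
step_arm(
  rows=[
    [-0.0012, 0.0096, 0.0019, -2.37, -0.29, 0],
    [-0.0012, 0.0096, 0.0015, -2.37, -0.29, 0],
    [-0.0012, 0.0096, 0.0011, -2.37, -0.29, 0],
    [-0.0012, 0.0096, 0.0007, -2.37, -0.29, 0],
    [-0.0012, 0.0096, 0.0004, -2.37, -0.29, 0],
    [-0.0012, 0.0097, 0, -2.37, -0.29, 0],
    [0, 0, 0, 0, 0, 0],
  ],
)

```text
time: 14.8
position: [0.526, -0.0757, 0.2778]
tool_rot: [0.996, 0.06, 0.004, 0.062]
ft_force: [2.9, -2.1, -18.0]
grip_width: 0.0333
grip_force: 60.0
```

```bash
python3 -c "
from plan import *
est()"
```

```text
L x-0.3 y-1.2 up 11.7 mm  R x-0.2 y-0.7 up 18.7 mm  tilt -7.26 Fdock [  2.7  -2.5 -18. ] M [-0.28 -0.61] w 0.0333 t 14.8
```

Call:
step_arm(
  rows=[
    [0.0011, -0.0094, 0.0018, 2.32, 0.28, 0],
    [0.0011, -0.0094, 0.0014, 2.32, 0.28, 0],
    [0.0011, -0.0094, 0.0011, 2.32, 0.28, 0],
    [0.0011, -0.0094, 0.0008, 2.32, 0.28, 0],
    [0.0011, -0.0094, 0.0005, 2.32, 0.28, 0],
    [0.0011, -0.0094, 0.0002, 2.32, 0.28, 0],
    [0, 0, 0, 0, 0, 0],
  ],
)

```text
time: 15.68
position: [0.5325, -0.1326, 0.2844]
tool_rot: [0.996, 0.059, -0.004, -0.06]
ft_force: [2.6, 1.3, -12.2]
grip_width: 0.0335
grip_force: 60.0
```

```bash
python3 -c "
from plan import *
est()"
```

```text
L x-0.4 y-0.4 up 25.0 mm  R x-0.4 y-0.0 up 18.3 mm  tilt 6.81 Fdock [  2.7   0.9 -12.2] M [ 0.08 -0.56] w 0.0335 t 15.68
```

Call:
step_arm(
  rows=[
    [-0.0009, 0.0071, 0.0015, -1.72, -0.21, 0],
    [-0.0009, 0.0071, 0.0014, -1.72, -0.21, 0],
    [-0.0009, 0.0071, 0.0012, -1.72, -0.21, 0],
    [-0.0009, 0.0071, 0.001, -1.72, -0.21, 0],
    [-0.0009, 0.0071, 0.0009, -1.72, -0.21, 0],
    [-0.0009, 0.0071, 0.0008, -1.72, -0.21, 0],
    [0, 0, 0, 0, 0, 0],
  ],
)

```text
time: 16.55
position: [0.527, -0.0881, 0.2936]
tool_rot: [0.998, 0.061, 0.003, 0.032]
ft_force: [-0.2, -0.3, -1.0]
grip_width: 0.0335
grip_force: 60.0
```

```bash
python3 -c "
from plan import *
est()"
```

```text
L x-0.2 y1.0 up 27.8 mm  R x0.0 y1.1 up 31.5 mm  tilt -3.75 Fdock [-0.3 -0.3 -1. ] M [0.1  0.02] w 0.0335 t 16.55
```

Call:
step_arm(
  rows=[
    [0.0005, -0.0034, 0.0028, 0.74, 0.09, 0],
    [0.0005, -0.0034, 0.0028, 0.74, 0.09, 0],
    [0.0005, -0.0034, 0.0028, 0.74, 0.09, 0],
    [0.0005, -0.0034, 0.0028, 0.74, 0.09, 0],
    [0.0005, -0.0034, 0.0028, 0.74, 0.09, 0],
    [0, 0, 0, 0, 0, 0],
    [0, 0, 0, 0, 0, 0],
    [0, 0, 0, 0, 0, 0],
  ],
)

```text
time: 17.55
position: [0.5296, -0.1061, 0.3057]
tool_rot: [0.998, 0.06, 0.0, -0.001]
ft_force: [0.1, 0.6, -1.2]
grip_width: 0.0334
grip_force: 60.0
```

```bash
python3 - <<'E'
from plan import *
est();show(get_obs())
o,c,P=wrist();c2=camera("scene");p2=cloud(c2)
cv2.imwrite("pics/f.png",np.hstack([cv2.resize(c["pixels"][:,:],(480,300)),cv2.resize(c2["pixels"][165:285,235:363],(320,300),interpolation=2)]))
for n,p in(("w",P),("scene",p2)):
    p=p.reshape(-1,3);d=(p-[.5295,-.1036,0]);d=np.stack([d@ex,d@ey,d[:,2]],1)*1000
    d=d[(abs(d[:,1])<200)&(d[:,0]>-80)&(d[:,0]<170)]
    for nm,m in(("nest",(abs(d[:,2]-50)<4)&(d[:,0]<60)),("body",(d[:,2]>113)&(d[:,2]<124)&(abs(d[:,0])<30)&(abs(d[:,1])<60)),("hub",(d[:,2]>183)&(d[:,2]<190)&(abs(d[:,0]-120)<25)&(abs(d[:,1])<30)),("pin",(d[:,2]>185)&(d[:,2]<222)&(abs(d[:,1]-150)<20)&(abs(d[:,0]-120)<20)),("under",(d[:,2]>60)&(d[:,2]<113)&(abs(d[:,0])<25)&(abs(d[:,1])<45))):
        s=d[m]
        if len(s)>10: lo,hi=np.percentile(s,1,0),np.percentile(s,99,0);print(n,nm,len(s),((lo+hi)/2).round(1),lo.round(1),hi.round(1))
E
```

```text
L x-0.1 y-1.3 up 41.3 mm  R x-0.0 y-1.3 up 41.2 mm  tilt 0.09 Fdock [ 0.1  0.6 -1.2] M [ 0.03 -0.04] w 0.0334 t 17.55
t 17.55 pos [ 0.5296 -0.1061  0.3057] yawY -83.17 z [ 1.e-04  3.e-03 -1.e+00] q6 1.04 F [ 0.1  0.6 -1.2] M [ 0.04 -0.04 -0.06] w 0.0334 g 60.0
w nest 5232 [ 9.9 -2.3 48.8] [ -9.5 -51.7  46.6] [29.3 47.  51.1]
w body 2374 [  4.5  -3.8 118.5] [ -6.  -39.2 113.3] [ 15.1  31.5 123.6]
w hub 564 [107.2  -2.4 184.9] [105.7 -10.2 183.1] [108.8   5.4 186.8]
w under 1307 [10.8 -3.8 91.7] [  6.4 -38.3  70.7] [ 15.2  30.6 112.8]
scene nest 509 [ 2.4 -2.5 49.5] [-27.8 -52.   46.3] [32.5 47.  52.7]
scene body 134 [  2.2  -4.9 118.5] [-12.6 -40.1 113.4] [ 16.9  30.4 123.5]
scene hub 69 [122.1  -2.7 185.8] [109.7 -15.4 183.4] [134.5  10.  188.2]
scene pin 61 [123.4 147.6 202.2] [117.4 141.8 186.2] [129.5 153.5 218.2]
scene under 208 [ 3.6 -4.8 91.9] [-10.1 -39.7  71. ] [ 17.3  30.  112.7]
```

View pics/f.png

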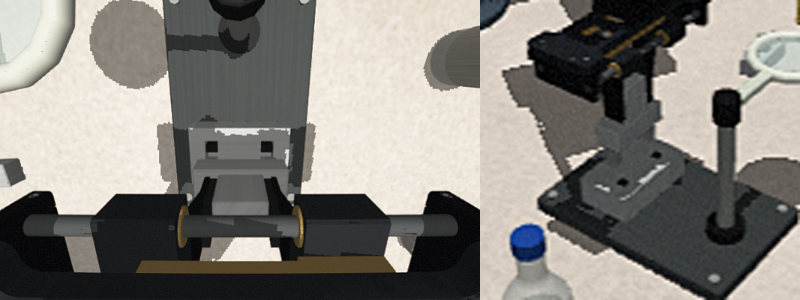

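The block hangs level over the slots, with its body at (245,165) in the left view and the empty slots at (210,148) and (267,148). It sits about 2 mm to the right, so I'll nudge it left and slightly up.

Call:
step_arm(
  rows=[
    [-0.0001, 0.001, 0.0008, 0, 0, 0],
    [-0.0001, 0.0009, 0.0007, 0, 0, 0],
    [0, 0, 0, 0, 0, 0],
    [0, 0, 0, 0, 0, 0],
    [0, 0, 0, 0, 0, 0],
    [0, 0, 0, 0, 0, 0],
  ],
)

```text
time: 18.4
position: [0.5295, -0.1044, 0.3073]
tool_rot: [0.998, 0.059, 0.0, -0.001]
ft_force: [0.0, 0.4, -2.3]
grip_width: 0.0334
grip_force: 60.0
```

```bash
python3 - <<'E'
from plan import *
est();print(get_obs()["joint_velocities"].round(3));print(hand_in())
E
```

```text
L x0.1 y0.3 up 42.9 mm  R x0.1 y0.3 up 42.8 mm  tilt 0.08 Fdock [ 0.   0.4 -2.3] M [0.06 0.02] w 0.0334 t 18.4
[ 0.    -0.    -0.     0.002  0.001 -0.   ]
the job is handed in; nothing more can be done
None
```

The job is handed in at 18.4 s: the magnifier is square to the dock to within about 0.5°, and the block was rocked free at a highest measured pull of 18 N, below the 23 N that lifts the nest. It is held upright and still above its slots, its feet about 21 mm clear.

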